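# Set the fence of a cutting guide

### The job

Set the length fence of the cutting board: with the fingertips press down the pad in the middle of the braked slide to free it, then, keeping the pad pressed, push the slide along its rail until it touches the stop that has the upright disc on top (not the plain block at the other end). Then let the pad come up so that the brake holds the slide there, and move clear. Never drag the slide along with its pad up, pick nothing up, and leave everything else as it stands.

Things in the scene. Friction and masses are not known exactly. Their poses are not given: they have to be found in the camera images.
- board: wooden cutting board fixed to the table, 240 (x) by 460 (y) by 20 mm high. Origin: centre of its underside, on the table. An aluminium rail 50 mm wide, top 35 mm above the table, runs along the board's y axis over its middle 440 mm, centred 70 mm to +x of the board's origin.
- slide (a joint): position in m of the slide along the board's y axis, 0 at the board's middle, growing to the board's +y. The slide is an aluminium saddle 70 mm (x) by 100 mm (y) on the rail. With the pad pressed it moves with 1 to 2 N; with the pad up its brake holds against 20 N or more.
- pad (a joint): how far the pad is pressed, in m: 0 up, 0.007 fully down against a solid end. It is sprung: it takes about 7 N to press it 3 mm and about 8 N to press it fully down. The brake slackens as the pad goes down and is free from 3 mm on; it grips again when the pad comes up.
- pad_top (a point): centre of the upper face of the pad, a flat black rubber plate 56 by 56 mm in the slide's middle, 56 mm above the table when up, 49 mm fully down; axes along the board's. It moves with the slide. A fingertip pressed on the rubber carries the slide along by friction, or pushes on the shoulder.
- slide_mid (a point): centre of the slide, 35 mm above the table; its end faces lie 50 mm away along the board's y, both sides. At each y end a shoulder 20 mm thick rises to 68 mm above the table; between them the pad lies in a well 60 mm long, open at both x sides. A plywood fence 10 mm thick reaches 75 mm from the slide's -x side towards the board's -x, its top 64 mm above the table.
- stop: the marked stop: fixed aluminium block 70 mm (x) by 30 mm (y) by 34 mm high straddling the rail; a thin upright disc, 36 mm wide, stands on it, its top 98 mm above the table. Origin: centre of the block's underside, 20 mm above the table; axes along the board's. It may be at either end of the rail. The slide touches it when their centres are 65 mm apart.
- endblock: the same fixed block without a disc, 54 mm high above the table, at the rail's other end; not the one to go to. Origin as for the stop.
- knife: kitchen knife, yellow handle, 270 mm long along its y, 16 mm thick, lying loose on the board's -x side. Origin: underside, mid-length. Bystander.
- tin: small loose tin 48 mm wide, 60 mm high, standing on the board's -x side. Origin: centre of its underside. Bystander.
- jar: loose glass jar 64 mm wide, 85 mm high, standing on the table beyond the board. Origin: centre of its underside. Bystander.
- bowl: loose white bowl 110 mm wide, 45 mm high, on the table beyond the board. Origin: centre of its underside. Bystander.
- mug: loose mug 76 mm wide, 90 mm high, on the table to the right. Origin: centre of its underside. Bystander.
- bottle: loose green bottle 64 mm wide, 220 mm high, on the table to the left. Origin: centre of its underside. Bystander.
- spoon: loose wooden spoon lying on the table to the right. Origin: underside. Bystander.

How it is judged:
By the outcome, as a careful person would: the job done as asked, in the order asked, and still so for the second after the job is handed in, with the robot touching nothing.
It also fails if it takes over 38 s, if anything falls off the work surface, if the arm or the gripper's body presses on something with over 40 N, if the wrist force passes 120 N, or if a joint passes its speed limit or range.

### The arm

A 6-joint arm with a two-finger parallel gripper is mounted at the origin on the work surface. World frame = base frame: x ahead of the robot, y to its left, z up, the work surface at z = 0. Lengths are in m, angles in degrees, forces in N, time in s.
With the tool pointing down it reaches from about 0.4 to 0.825 m from the base axis. Payload 7 kg.
Tool frame: the origin (TCP) lies at the very end of the fingers, on their centre line; the grasp point (between the pads) lies 19 mm behind it; z points along the fingers, y is the line along which they close (so a half turn about z gives the same grasp; the last joint's range is limited). The gripper opens to 88 mm and grips with 3 to 60 N. Pads are 19 mm wide; open, the fingers measure 130 mm over their backs; the gripper's body (78 mm by 193 mm) begins 47 mm behind the grasp point.
Start: joints at [84.689, 20.546, 0.682, 0, -70.136, -16.507], TCP at [0.251, 0.627, 0.227] pointing down, gripper open.
Joint ranges: [-176.03, 176.03], [-82.01, 121.73], [-58.28, 71.71], [-173.87, 95.51], [-174.79, -0.11], [-173.66, 173.66]. Speed limits (degrees/s): [136.94, 136.94, 172.46, 180, 180, 180].

### API

Orientations are given as [roll, pitch, yaw] about the fixed x, y, z axes, in that order (R = Rz(yaw) Ry(pitch) Rx(roll)).
In Python, from plant import r gives the robot as it stands. The module is installed in compiled form; this text tells all that it offers.
- The arm moves only by the tool jog_arm, never from a script. Its arguments are lists of equal length, an entry for each row: "travel": the shift along the tool's x, y, z each as a share of 50 cm, from -1 to 1, a list of three; "dr": the turn, a rotation vector about the tool's x, y, z each as a share of 360 degrees, from -1 to 1, a list of three; "claw": the opening, from 0 (shut) to 1 (fully open). A call has exactly 10 rows; each row is the pose to reach, as a shift and turn from the pose commanded when the call began, along the tool's axes at that moment, turning the shorter way round; what a row does not reach only later rows make up. A row lasts 1/8 s, in which the tool goes at most 62.5 mm and 10.7 degrees, less where a joint would pass 70% of its speed; a pose out of reach is approached as far as the arm can. A call with a number of a shift or a turn outside -1 to 1 is refused whole. A call with a gripper value outside its range is refused whole. The fingers move at their own pace and stop on an object; "newtons" is the grip in N (left out, the last holds). Time passes only in rows, so rows that repeat a pose let the fingers close, or fill a call up. It gives the time, the measured TCP pose, the force, the opening and the grip force at its end, in the units of the state.
- r.get_state(): the state, without advancing time (a new reading comes with each control period).
- r.capture(name): name is "scene" or "top" or "wrist"; returns a dict with "pixels" (400x640x3 uint8, red, green, blue), "range_z" (400x640 float32, m along the optical axis (not along the pixel's ray), 0 where there is no reading), "fx", "fy", "cx", "cy" (pixels), "position" and "attitude" of the camera in the world; the wrist camera has in their place "hand_eye" (4x4, takes a point from camera to tool coordinates, whose origin is the TCP and whose axes are the flange's). Camera axes: x right, y up, looking along -z (the intrinsics and any distortion apply to the point x, -y, -z); pixel columns grow to the right and rows downward; lengths in m; the calibration is good to about 2 mm. A picture is of the moment at which its call begins: read the wrist's pose just before it.
- r.close_job(): hands the job in; it is judged then, once.
Trained networks look in the newest picture that a camera, given by its name, has taken for a name from the list of things; names that differ only in an ending like _2 or _b are one class to them, and where a whole thing is asked for, a point or a joint stands for the part that bears it (a point fixed in the world has none). Each returns a list of dicts, best first, with "conf" (0 to 1); they miss things now and then, are a little off and sometimes report something else, mostly with a low value. They report only what shows in the picture. A call takes as long as a camera call.
- r.boxes_of(name, camera): "extent" ([left, top, right, bottom] in pixels, round what is visible of it).
- r.regions_of(name, camera): "pixels" (400x640 bool, what is visible of it) and "extent" ([left, top, right, bottom] in pixels, round what is visible of it).
- r.tip_of(name, camera): "at" ([column, row] in pixels: a listed point, or the origin of a listed thing).
The state is a dict: "time_s": time; "joints": joint angles; "qd": joint speeds; "joint_torque": joint torques, N m; "tcp_pos": TCP position; "eef_rot": TCP orientation; "contact_force": force on the tool from outside, world axes, zero at the start; "moment": the same for the moment, N m; "gripper_width": finger opening in m; "gripper_force": force on a finger pad.
Only numpy, scipy, OpenCV 4.12 (cv2) and the standard library are available. Lean on these libraries where they do the work, as an engineer would, in place of code of your own. Each camera call takes 0.05 s, during which the arm holds its last target. There are 200 camera calls.

## Working session

There is one attempt and no reset: what is moved stays moved. The work goes in short steps, Python scripts to look and compute and a tool call to move; the robot and the scene stay as the last step left them, time stands still between calls to the robot, and variables do not carry over. Pictures are saved under pics/ and viewed, at most 10 in all, crops included, and the job is handed in when it is done.

Besides the shell and the picture viewer there is one more tool, called as a command line: name --argument value ..., lists and objects as JSON in quotes. jog_arm: Moves the arm, as the interface text tells. Its arguments: {"type":"object","properties":{"travel":{"type":"array"},"dr":{"type":"array"},"claw":{"type":"array"},"newtons":{"type":"number"}},"required":["travel","dr","claw"]}

```bash
mkdir -p pics; cat > h.py <<'E'
import numpy as np, cv2
from scipy.spatial.transform import Rotation as R
from plant import r
def rot(a):
    a=np.array(a,float)
    if a.shape==(3,3): return a
    if a.size==4: return R.from_quat(a).as_matrix()
    return R.from_euler('xyz',a,degrees=True).as_matrix()
def world(c,u,v,z=None):
    u=np.asarray(u);v=np.asarray(v)
    d=c['range_z'][v.astype(int),u.astype(int)]
    p=np.stack([(u-c['cx'])/c['fx']*d,-(v-c['cy'])/c['fy']*d,-d],-1)
    return p@rot(c['attitude']).T+np.array(c['position'])
def ray(c,uv,z):
    d=rot(c['attitude'])@np.array([(uv[0]-c['cx'])/c['fx'],-(uv[1]-c['cy'])/c['fy'],-1])
    o=np.array(c['position']); return o+d*(z-o[2])/d[2]
E
python3 - <<'E'
from h import *
np.set_printoptions(precision=4,suppress=True)
print(r.get_state())
for n in ['top','scene']:
    c=r.capture(n); cv2.imwrite(f'pics/{n}1.png',c['pixels'][:,:,::-1])
    print(n,c['position'],c['attitude'],c['fx'],[k for k in c])
    for o,z in [('board',0),('pad_top',.056),('slide_mid',.035),('stop',.02),('endblock',.02)]:
        for t in r.tip_of(o,n)[:2]: print(o,t['conf'],t['at'],ray(c,t['at'],z), world(c,*t['at']))
    for o in ['stop','pad']:
        for t in r.regions_of(o,n)[:1]:
            v,u=np.nonzero(t['pixels']); w=world(c,u,v); print(o,t['conf'],t['extent'],np.median(w,0),w[:,2].max())
    for t in r.regions_of('board',n)[:1]:
        v,u=np.nonzero(t['pixels']); w=world(c,u,v); k=abs(w[:,2]-.02)<.006
        print('board',cv2.minAreaRect(w[k][:,:2].astype(np.float32)))
E
```

```text
{'time_s': 0.0, 'joints': array([ 84.687 ,  20.592 ,   0.634 ,  -0.019 , -70.1358, -16.5078]), 'qd': array([ 0.0269, -0.035 ,  0.0182, -0.0954,  0.0108,  0.0622]), 'joint_torque': array([  0.0005, -58.2718,  29.3053,   6.9967,   0.0069,  -0.0002]), 'tcp_pos': array([0.2507, 0.6262, 0.2256]), 'eef_rot': array([179.905 ,  -0.0095, -21.8273]), 'contact_force': array([-0.5956,  0.3788,  0.0211]), 'moment': array([-0.0286, -0.0234,  0.0226]), 'gripper_force': 0.0, 'gripper_width': 0.08769677145948557}
top [ 0.3161 -0.009   1.1157] [ 11.4898   0.2726 -89.3931] 366.31535469327963 ['pixels', 'range_z', 'fx', 'fy', 'cx', 'cy', 'position', 'attitude']
board 0.62 [294.7, 219.1] [0.4875 0.0743 0.    ] [0.4851 0.0731 0.0157]
pad_top 0.55 [294.4, 192.1] [0.5599 0.0729 0.056 ] [0.5599 0.073  0.0559]
slide_mid 0.72 [292.9, 194.4] [0.5575 0.0789 0.035 ] [0.5535 0.0775 0.0531]
stop 0.67 [358.5, 203.6] [ 0.534  -0.1205  0.02  ] [ 0.5205 -0.1136  0.0881]
endblock 0.65 [249.1, 184.2] [0.5918 0.2161 0.02  ] [0.5845 0.2101 0.0492]
stop 0.69 [349.9, 187.8, 364.9, 214.3] [ 0.5347 -0.1145  0.0536] 0.099464110
[... 441 characters left out ...]
4.2] [ 0.672  -0.0232  0.    ] [ 0.6733 -0.0262  0.0048]
pad_top 0.66 [343.3, 185.6] [0.5634 0.0818 0.056 ] [0.5616 0.0852 0.0514]
slide_mid 0.77 [339.3, 190.8] [0.5552 0.0721 0.035 ] [0.5631 0.0572 0.0554]
slide_mid 0.2 [287.4, 185.8] [0.4031 0.0025 0.035 ] [0.4002 0.0063 0.0294]
stop 0.9 [305.1, 232.6] [ 0.544  -0.1114  0.02  ] [ 0.9974 -0.7573  1.1726]
stop 0.75 [287.7, 185.1] [0.3944 0.0155 0.02  ] [0.4001 0.0083 0.0309]
endblock 0.52 [369.7, 167.5] [0.5852 0.2246 0.02  ] [0.5905 0.2119 0.0348]
stop 0.63 [292.1, 212.4, 315.1, 243.9] [ 0.5474 -0.1202  0.0532] 1.1725881187815261
board ((0.6101380586624146, -0.45808708667755127), (0.04826073721051216, 0.1987677365541458), 79.73698425292969)
```

```bash
python3 - <<'E'
import cv2
a=cv2.imread('pics/top1.png')[110:290,200:440];b=cv2.imread('pics/scene1.png')[110:290,220:460]
cv2.imwrite('pics/both.png',cv2.resize(cv2.vconcat([a,b]),None,fx=1.66,fy=1.66,interpolation=2))
E
```

```text
(no output)
```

View pics/both.png

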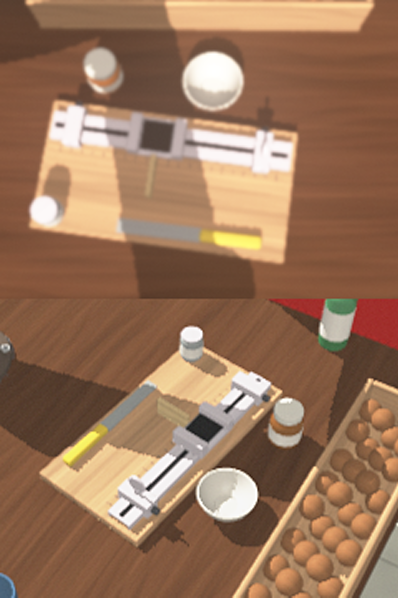

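The view shows the disc stop at the right (-y) end of the rail (top camera, about pixel (358, 203)) and the plain block at about (249, 184). The slide is near (294, 192), and the board is yawed about -8°.

```bash
cat >> h.py <<'E'
def mv(p,yaw,s=None):
    """shift/turn shares from the pose (commanded ~ s) to p, tool down at yaw"""
    s=s or r.get_state(); A=rot(s['eef_rot']); A0=A
    B=rot([180,0,yaw]); print('at',s['tcp_pos'],s['eef_rot'],'t',s['time_s'],'travel',A.T@(np.array(p)-s['tcp_pos'])/.5,'dr',R.from_matrix(A.T@B).as_rotvec()/2/np.pi)
E
python3 - <<'E'
from h import *
np.set_printoptions(precision=4,suppress=True)
mv([.555,.06,.26],-8)
c=r.capture('scene')
for t in r.boxes_of('bottle','scene')[:1]:
    e=t['extent'];print(t['conf'],e,ray(c,[(e[0]+e[2])/2,e[3]-8],0))
E
```

```text
at [0.2509 0.6266 0.2266] [-179.999    -0.0002  -21.8185] t 0.9 travel [ 0.9858  0.826  -0.0668] dr [-0.     -0.     -0.0384]
0.93 [410.3, 84.4, 434.5, 139.8] [0.6595 0.5    0.    ]
```

jog_arm --travel '[[0.09, 0.08, -0.06], [0.19, 0.16, -0.067], [0.29, 0.24, -0.067], [0.38, 0.32, -0.067], [0.48, 0.4, -0.067], [0.58, 0.48, -0.067], [0.68, 0.57, -0.067], [0.78, 0.65, -0.067], [0.88, 0.74, -0.067], [0.986, 0.826, -0.067]]' --dr '[[0, 0, -0.004], [0, 0, -0.008], [0, 0, -0.012], [0, 0, -0.016], [0, 0, -0.02], [0, 0, -0.024], [0, 0, -0.028], [0, 0, -0.032], [0, 0, -0.036], [0, 0, -0.0384]]' --claw '[0, 0, 0, 0, 0, 0, 0, 0, 0, 0]'

```text
time_s: 2.25
tcp_pos: [0.5438, 0.0801, 0.2605]
eef_rot: [-180.0, -0.1, -7.9]
contact_force: [0.7, 1.2, 1.0]
gripper_width: 0.0007
gripper_force: 0.0
```

```bash
python3 - <<'E'
from h import *
np.set_printoptions(precision=4,suppress=True)
s=r.get_state(); c=r.capture('wrist'); print(s['tcp_pos'],s['eef_rot'],r.get_state()['tcp_pos'])
cv2.imwrite('pics/w1.png',c['pixels'][:,:,::-1])
T=np.eye(4);T[:3,:3]=rot(s['eef_rot']);T[:3,3]=s['tcp_pos'];M=T@c['hand_eye']
c['attitude']=M[:3,:3];c['position']=M[:3,3]; print(M)
for o,z in [('pad_top',.056),('slide_mid',.035),('stop',.02),('endblock',.02)]:
    for t in r.tip_of(o,'wrist')[:1]: print(o,t['conf'],t['at'],ray(c,t['at'],z))
for o,z in [('pad',.056),('stop',.054),('endblock',.054),('slide',.068)]:
    for t in r.regions_of(o,'wrist')[:1]:
        v,u=np.nonzero(t['pixels']); w=world(c,u,v); k=abs(w[:,2]-z)<.006
        print(o,t['conf'],t['extent'],k.sum(), cv2.minAreaRect(w[k][:,:2].astype(np.float32)) if k.sum()>20 else np.median(w,0), np.median(w[k],0))
E
```

```text
[0.5438 0.0801 0.2605] [-179.965    -0.0516   -7.9402] [0.5459 0.0747 0.2602]
[[-0.137   0.9539  0.2672  0.6154]
 [-0.9906 -0.1317 -0.0379  0.07  ]
 [-0.0009 -0.2698  0.9629  0.4189]
 [ 0.      0.      0.      1.    ]]
pad_top 0.82 [329.0, 154.8] [0.5616 0.0743 0.056 ]
slide_mid 0.9 [328.1, 153.6] [0.56   0.0754 0.035 ]
stop 0.96 [493.0, 147.5] [ 0.5384 -0.1175  0.02  ]
endblock 0.81 [198.5, 153.9] [0.5785 0.2275 0.02  ]
pad 0.77 [302.3, 128.4, 356.9, 181.2] 2633 ((0.5629083514213562, 0.07362876087427139), (0.05544646829366684, 0.055601250380277634), 84.03411102294922) [0.5643 0.0735 0.0564]
stop 0.67 [479.2, 107.2, 533.1, 183.9] 1541 ((0.5392054319381714, -0.1154562383890152), (0.030837908387184143, 0.06905605643987656), 82.33257293701172) [ 0.5444 -0.1116  0.0538]
endblock 0.79 [171.8, 109.0, 216.3, 187.4] 1844 ((0.5818067789077759, 0.22548465430736542), (0.030624832957983017, 0.07027208805084229), 82.63172149658203) [0.5837 0.2241 0.054 ]
slide 0.92 [281.6, 118.1, 379.3, 235.6] 2915 ((0.5360917448997498, 0.07708409428596497), (0.1001679003238678, 0.12274755537509918), 82.81482696533203) [0.5589 0.0815 0.0677]
```

View pics/w1.png

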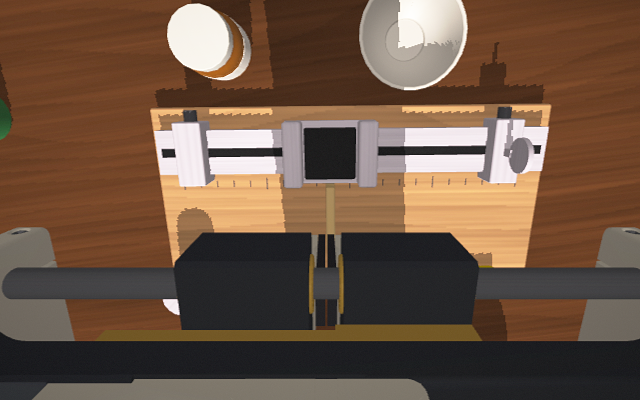

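The wrist view shows the pad at (329, 155), the disc stop at (505, 150) and the plain block at (192, 153). From these, the rail yaw is -7.2° and the slide has to travel about 0.126 m.

```bash
python3 - <<'E'
from h import *
np.set_printoptions(precision=4,suppress=True)
for i in range(3): r.capture('top')
mv([.5625,.074,.075],-7.2)
mv([.5625,.074,.075],-7.2,dict(tcp_pos=np.array([.555,.06,.26]),eef_rot=[180,0,-8],time_s=0))
E
```

```text
at [0.5428 0.0829 0.2602] [-179.989    -0.0105   -7.8986] t 2.85 travel [0.0414 0.0124 0.3704] dr [-0.     -0.     -0.0019]
at [0.555 0.06  0.26 ] [180, 0, -8] t 0 travel [ 0.011  -0.0298  0.37  ] dr [-0.      0.     -0.0022]
```

jog_arm --travel '[[0.02, 0.006, 0.05], [0.041, 0.0124, 0.12], [0.041, 0.0124, 0.2], [0.041, 0.0124, 0.27], [0.041, 0.0124, 0.32], [0.041, 0.0124, 0.35], [0.041, 0.0124, 0.37], [0.041, 0.0124, 0.37], [0.041, 0.0124, 0.37], [0.041, 0.0124, 0.37]]' --dr '[[0, 0, -0.001], [0, 0, -0.0019], [0, 0, -0.0019], [0, 0, -0.0019], [0, 0, -0.0019], [0, 0, -0.0019], [0, 0, -0.0019], [0, 0, -0.0019], [0, 0, -0.0019], [0, 0, -0.0019]]' --claw '[0, 0, 0, 0, 0, 0, 0, 0, 0, 0]'

```text
time_s: 4.1
tcp_pos: [0.563, 0.0732, 0.0759]
eef_rot: [-180.0, -0.1, -7.3]
contact_force: [-0.1, 1.2, -0.3]
gripper_width: 0.0003
gripper_force: 0.0
```

jog_arm --travel '[[0, 0, 0.015], [0, 0, 0.03], [0, 0, 0.035], [0, 0, 0.038], [0, 0, 0.041], [0, 0, 0.044], [0, 0, 0.047], [0, 0, 0.05], [0, 0, 0.05], [0, 0, 0.05]]' --dr '[[0, 0, 0], [0, 0, 0], [0, 0, 0], [0, 0, 0], [0, 0, 0], [0, 0, 0], [0, 0, 0], [0, 0, 0], [0, 0, 0], [0, 0, 0]]' --claw '[0, 0, 0, 0, 0, 0, 0, 0, 0, 0]'

```text
time_s: 5.35
tcp_pos: [0.5623, 0.0729, 0.0507]
eef_rot: [180.0, 0.0, -7.3]
contact_force: [-4.5, -1.1, 7.5]
gripper_width: 0.0007
gripper_force: 3.9
```

jog_arm --travel '[[0, 0.004, 0], [0, 0.012, 0], [0, 0.022, 0], [0, 0.034, 0], [0, 0.046, 0], [0, 0.058, 0], [0, 0.068, 0], [0, 0.076, 0], [0, 0.08, 0], [0, 0.08, 0]]' --dr '[[0, 0, 0], [0, 0, 0], [0, 0, 0], [0, 0, 0], [0, 0, 0], [0, 0, 0], [0, 0, 0], [0, 0, 0], [0, 0, 0], [0, 0, 0]]' --claw '[0, 0, 0, 0, 0, 0, 0, 0, 0, 0]'

```text
time_s: 6.6
tcp_pos: [0.5572, 0.0332, 0.0507]
eef_rot: [180.0, 0.0, -7.3]
contact_force: [-4.6, -0.1, 7.6]
gripper_width: 0.0006
gripper_force: 3.9
```

```bash
python3 - <<'E'
from h import *
np.set_printoptions(precision=4,suppress=True)
s=r.get_state();print(s['tcp_pos'],s['eef_rot'],s['contact_force'])
c=r.capture('wrist');cv2.imwrite('pics/w2.png',c['pixels'][:,:,::-1])
T=np.eye(4);T[:3,:3]=rot(s['eef_rot']);T[:3,3]=s['tcp_pos'];M=T@c['hand_eye']
c['attitude']=M[:3,:3];c['position']=M[:3,3]
for o,z in [('slide',.068),('stop',.054)]:
    for t in r.regions_of(o,'wrist')[:1]:
        v,u=np.nonzero(t['pixels']); w=world(c,u,v); k=abs(w[:,2]-z)<.004
        print(o,t['conf'],cv2.minAreaRect(w[k][:,:2].astype(np.float32)))
E
```

```text
[0.5572 0.0332 0.0507] [179.9985   0.0043  -7.3103] [-4.6305 -0.0913  7.5907]
slide 0.7 ((0.5567384958267212, 0.0339430496096611), (0.09951238334178925, 0.07207651436328888), 82.71888732910156)
stop 0.87 ((0.5399473309516907, -0.109613798558712), (0.019396845251321793, 0.06890053302049637), 82.69790649414062)
```

View pics/w2.png

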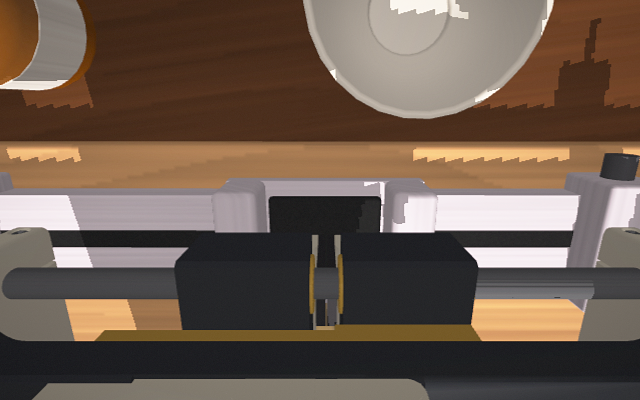

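The slide is following the fingertips: its centre is at y = 0.034, with the pad held about 5 mm down. About 85 mm of travel is left.

jog_arm --travel '[[0, 0.006, 0], [0, 0.02, 0], [0, 0.042, 0], [0, 0.066, 0], [0, 0.09, 0], [0, 0.114, 0], [0, 0.136, 0], [0, 0.15, 0], [0, 0.158, 0], [0, 0.16, 0]]' --dr '[[0, 0, 0], [0, 0, 0], [0, 0, 0], [0, 0, 0], [0, 0, 0], [0, 0, 0], [0, 0, 0], [0, 0, 0], [0, 0, 0], [0, 0, 0]]' --claw '[0, 0, 0, 0, 0, 0, 0, 0, 0, 0]'

```text
time_s: 8.0
tcp_pos: [0.5471, -0.0462, 0.0507]
eef_rot: [-180.0, -0.0, -7.3]
contact_force: [-4.3, 2.2, 7.9]
gripper_width: 0.0008
gripper_force: 3.9
```

jog_arm --travel '[[0, 0.002, 0], [0, 0.004, 0], [0, 0.006, 0], [0, 0.008, 0], [0, 0.01, 0], [0, 0.012, 0], [0, 0.014, 0], [0, 0.016, 0], [0, 0.016, 0], [0, 0.016, 0]]' --dr '[[0, 0, 0], [0, 0, 0], [0, 0, 0], [0, 0, 0], [0, 0, 0], [0, 0, 0], [0, 0, 0], [0, 0, 0], [0, 0, 0], [0, 0, 0]]' --claw '[0, 0, 0, 0, 0, 0, 0, 0, 0, 0]'

```text
time_s: 9.25
tcp_pos: [0.5467, -0.0534, 0.0508]
eef_rot: [-180.0, -0.1, -7.3]
contact_force: [-3.5, 2.4, 7.6]
gripper_width: 0.0005
gripper_force: 3.8
```

jog_arm --travel '[[0, 0.001, 0], [0, 0.002, 0], [0, 0.003, 0], [0, 0.004, 0], [0, 0.005, 0], [0, 0.006, 0], [0, 0.007, 0], [0, 0.008, 0], [0, 0.008, 0], [0, 0.008, 0]]' --dr '[[0, 0, 0], [0, 0, 0], [0, 0, 0], [0, 0, 0], [0, 0, 0], [0, 0, 0], [0, 0, 0], [0, 0, 0], [0, 0, 0], [0, 0, 0]]' --claw '[0, 0, 0, 0, 0, 0, 0, 0, 0, 0]'

```text
time_s: 10.5
tcp_pos: [0.5478, -0.0569, 0.0514]
eef_rot: [-179.9, -0.2, -7.3]
contact_force: [-0.7, 4.9, 7.4]
gripper_width: 0.0004
gripper_force: 3.7
```

```bash
cat > look.py <<'E'
from h import *
import sys
np.set_printoptions(precision=4,suppress=True)
s=r.get_state();print(s['time_s'],s['tcp_pos'],s['eef_rot'],s['contact_force'])
c=r.capture('wrist');cv2.imwrite(f'pics/{sys.argv[1]}.png',c['pixels'][:,:,::-1])
T=np.eye(4);T[:3,:3]=rot(s['eef_rot']);T[:3,3]=s['tcp_pos'];M=T@c['hand_eye']
c['attitude']=M[:3,:3];c['position']=M[:3,3]
for o,z in [('slide',.068),('stop',.054)]:
    for t in r.regions_of(o,'wrist')[:1]:
        v,u=np.nonzero(t['pixels']); w=world(c,u,v); k=abs(w[:,2]-z)<.004
        print(o,t['conf'],cv2.minAreaRect(w[k][:,:2].astype(np.float32)))
E
python3 look.py w3
```

```text
10.5 [ 0.5478 -0.0569  0.0514] [-179.9003   -0.2351   -7.2683] [-0.6815  4.9411  7.4262]
slide 0.95 ((0.5697078108787537, -0.0571487620472908), (0.08452785760164261, 0.08176913857460022), 35.58062744140625)
stop 0.65 ((0.559404730796814, -0.11815189570188522), (0.031779080629348755, 0.02813759632408619), 82.3901138305664)
```

View pics/w3.png

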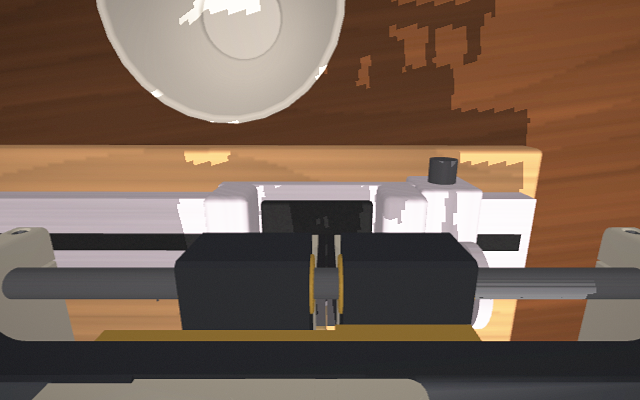

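The slide is against the disc stop: the shoulder meets the block at about column 425, and the push force has risen to 4.9 N. I'll lift straight up.

jog_arm --travel '[[0, 0, -0.004], [0, 0, -0.008], [0, 0, -0.012], [0, 0, -0.016], [0, 0, -0.022], [0, 0, -0.04], [0, 0, -0.08], [0, 0, -0.15], [0, 0, -0.22], [0, 0, -0.3]]' --dr '[[0, 0, 0], [0, 0, 0], [0, 0, 0], [0, 0, 0], [0, 0, 0], [0, 0, 0], [0, 0, 0], [0, 0, 0], [0, 0, 0], [0, 0, 0]]' --claw '[0, 0, 0, 0, 0, 0, 0, 0, 0, 0]'

```text
time_s: 11.9
tcp_pos: [0.5452, -0.0581, 0.2014]
eef_rot: [180.0, 0.0, -7.3]
contact_force: [0.5, 0.1, -0.2]
gripper_width: 0.0007
gripper_force: 0.0
```

```bash
python3 -c "
from plant import r
for i in range(5): r.capture('top')"; python3 look.py w4
```

```text
12.15 [ 0.5453 -0.0579  0.2   ] [-179.9754    0.0024   -7.3232] [ 0.1898  0.7551 -0.8311]
slide 0.84 ((0.5411555767059326, -0.05092965066432953), (0.10026856511831284, 0.08111882954835892), 82.78521728515625)
stop 0.78 ((0.5384522676467896, -0.11659860610961914), (0.02948818914592266, 0.06979798525571823), 83.04735565185547)
```

View pics/w4.png

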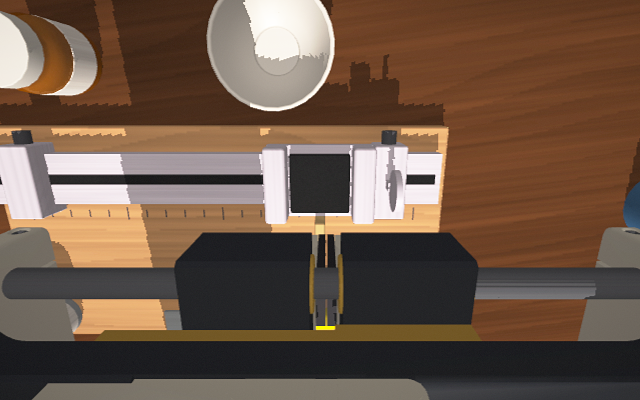

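The picture shows the slide's shoulder against the disc block at column 376, with the pad up and the arm clear. The measured centre spacing is about 65 mm.

```bash
python3 -c "
from plant import r
print(r.close_job())"
```

```text
the job is handed in; nothing more can be done
None
```

I pressed the pad, pushed the slide to the disc stop until it touched, let the pad up so the brake holds it there, and moved clear; the job was handed in at about 12 s, but it returned no verdict.

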